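Gauge the opening of a sprung plate clamp

ROBOT

A 7-joint arm with a two-finger parallel gripper is mounted at the origin on the work surface. World frame = base frame: x ahead of the robot, y to its left, z up, the work surface at z = 0. Lengths are in m, angles in rad, forces in N, time in s.
With the tool pointing down it reaches from about 0.4 to 0.9 m from the base axis. Payload 5.6 kg.
Tool frame: the origin (TCP) lies midway between the tips of the shut fingers; the grasp point (between the pads) lies 19 mm behind it (env.pinch_z is the distance from the TCP to the grasp point, in m); z points along the fingers, y is the line along which they close (so a half turn about z gives the same grasp; the last joint's range is limited). The gripper opens to 92 mm and grips with 3 to 60 N. Pads are 20 mm wide; open, the fingers measure 128 mm over their backs; the gripper's body (75 mm by 189 mm) begins 69 mm behind the grasp point.
Start: joints at [1.256, 0.468, -0.012, 1.603, 0.006, 1.071, -0.056], TCP at [0.174, -0.626, 0.215] pointing down, gripper open.
Joint ranges: [-2.53, 2.53], [-0.31, 2.02], [-1.57, 1.55], [0.28, 2.44], [-1.29, 4.43], [0.15, 1.84], [-2.92, 2.92]. Speed limits (rad/s): [2.57, 2.57, 3.14, 3.14, 3.14, 3.14, 3.14].

INTERFACE

Orientations are given as a unit quaternion [x, y, z, w].
In Python, from cell import env, cams, order gives the robot as it stands.
- The arm moves only by the tool apply_moves, never from a script. Its argument "motion" is text: rows parted by semicolons, each of 6 numbers parted by spaces: the shift along the tool's x, y, z in mm, then the turn, a rotation vector about the tool's x, y, z in rad. A call has 1 to 20 rows; each row shifts and turns the commanded pose from where the row before left it, along the tool's axes as they then stand; what a row does not reach is not made up. A row lasts 1/12 s, in which the tool goes at most 41.7 mm and 7.16 degrees, less where a joint would pass 70% of its speed; a pose out of reach is approached as far as the arm can. A call with a gripper value outside its range is refused whole. "claw" is the closure in counts, from 0 (fully open) to 255 (shut), set as the call begins (left out, the last holds). The fingers move at their own pace and stop on an object; "newtons" is the grip in N (left out, the last holds). Time passes only in rows, so rows that do not move let the fingers close. It gives the time, the measured TCP pose, the force, the opening and the grip force at its end, in the units of the state.
- env.state(): the state, without advancing time (a new reading comes with each control period).
- cams.read_camera(name): name is "side" or "top"; returns the picture (480x640x3 uint8, red, green, blue); there is no depth.
- cams.camera_info(name): a dict with "mtx" (3x3 intrinsics, pixels), "rvec" (rotation vector, rad) and "tvec" (3), from world to camera coordinates, as OpenCV has them. Camera axes: x right, y down, z forward; pixel columns grow to the right and rows downward; lengths in m; the calibration is good to about 2 mm. A picture is of the moment at which its call begins. camera_info takes no time and is no camera call.
- order.close_job(): hands the job in; it is judged then, once.
The state is a dict: "time": time; "joint_pos": joint angles; "qd": joint speeds; "joint_torque": joint torques, N m; "tool_pos": TCP position; "tool_rot": TCP orientation; "wrist_force": force on the tool from outside, world axes, zero at the start; "ft_torque": the same for the moment, N m; "finger_gap": finger opening in m; "gripper_force": force on a finger pad.
Only numpy, scipy, OpenCV 4.12 (cv2) and the standard library are available. Lean on these libraries where they do the work, as an engineer would, in place of code of your own. Each camera call takes 0.05 s, during which the arm holds its last target. There are 200 camera calls.

TASK

Find the unknown opening of the bench plate clamp with the three gauge leaves: start with the thinnest and work up in order, lowering each gently between the jaws; a leaf that is loose in the gap goes back upright into the rack. Leave the first leaf that binds pushed fully home in the clamp, gripped by the sprung jaw, with the other two standing in the rack; do not force anything or disturb the lab ware around.

Things in the scene. Friction and masses are not known exactly. Their poses are not given: they have to be found in the camera images.
- clamp: Fixed jaw of the plate clamp, steel, 70 mm wide (y), bolted on the clamp's base. Origin at bench level right under its face, mid-width; x points into this jaw (x 0 to 22 mm), y runs along the slot, z up. The sprung jaw faces it from the -x side, on a carriage reaching 44 mm beyond the sprung jaw's face (black knob 56 mm). The free gap between the faces, along -x from this face, is unknown: 6.2 to 14.6 mm.
- clamp_base: Grey base plate of the clamp, fixed to the bench, 130 x 90 mm (x -95 to +35 mm), 12 mm thick; origin and axes coincide with the fixed jaw's. Its top, 12 mm above the bench, is the slot floor: a leaf is home when its foot stands on it and it lies flat against the fixed jaw. The slot is open at both ends and on top.
- slot_top (a point): Top of the fixed jaw, right above its face, mid-width, 52 mm above the bench. Faces (polished, friction about 0.35) are parallel from the floor up to 40 mm; above, both flare outwards 5 mm each up to 52 mm as lead-ins. The sprung jaw yields to -x only after 3.5 N, +1.2 N/mm, 6 mm at most: a leaf thicker than the gap can be pushed in, binds and stays up when let go part-way; a thinner one drops freely.
- rack: Grey plastic rack fixed to the bench, three equal upright pockets in a row along its y axis at y = -56, 0, +56 mm, each 18 mm (x) by 40 mm (y) inside; pocket floor 8 mm and rim 38 mm above the bench; outside 32 x 168 mm on a 70 x 186 mm foot. Origin at the centre of its underside.
- leaf9_center (a point): Thinnest gauge leaf: plain square-edged aluminium plate 9 mm thick (its x axis), 36 mm wide (y), 90 mm tall (z), about 79 g; this point is its centre, 45 mm above its foot. Starts standing in one of the three rack pockets.
- leaf12_center (a point): Middle gauge leaf: plain square-edged aluminium plate 12 mm thick (its x axis), 36 mm wide (y), 90 mm tall (z), about 105 g; this point is its centre, 45 mm above its foot. Starts standing in one of the three rack pockets.
- leaf15_center (a point): Thickest gauge leaf: plain square-edged aluminium plate 15 mm thick (its x axis), 36 mm wide (y), 90 mm tall (z), about 131 g; this point is its centre, 45 mm above its foot. Starts standing in one of the three rack pockets.
- jar_center (a point): Bystander: white lidded jar, 80 mm across, 95 mm tall; its centre.
- beaker_center (a point): Bystander: clear beaker, 68 mm across, 90 mm tall; its centre.
- tipbox_center (a point): Bystander: blue tip box with clear lid, 82 x 122 x 65 mm; its centre.
Not all that is in view belongs to the job. Leave any green look-alike of the part that bears leaf12_center alone. Leave any yellow look-alike of the part that bears leaf15_center alone.

How it is judged:
On the way, in this order (a step that is already met when the one before it is completed fails the run):
1. the thinnest leaf has been lowered between the jaws first (foot below the lead-ins) (x of leaf9_center in the frame of clamp between -0.02 and 0.004 m and y of leaf9_center in the frame of clamp between -0.03 and 0.03 m and z of leaf9_center in the frame of clamp between 0.04 and 0.083 m), for 0.04 s.
2. the thinnest leaf is home and bound, or the middle leaf has been lowered between the jaws (((x of leaf9_center in the frame of clamp between -0.02 and 0.004 m and y of leaf9_center in the frame of clamp between -0.03 and 0.03 m and z of leaf9_center in the frame of clamp between 0.05 and 0.062 m and angle between leaf9_center's own z axis and vertical below 0.12 rad and contact force between leaf9 and clamp between 2 and 8.2 N) or (x of leaf12_center in the frame of clamp between -0.02 and 0.004 m and y of leaf12_center in the frame of clamp between -0.03 and 0.03 m and z of leaf12_center in the frame of clamp between 0.04 and 0.083 m))), for 0.04 s.
At the end, for the whole second after the job is handed in: The first leaf that binds stands home in the clamp (foot within 5 mm of the slot floor, tilt under 0.12 rad), pressed on the fixed jaw by the sprung jaw with 2 to 8.2 N (a thicker leaf gets more); the other two stand in rack pockets (feet within 7 mm of the floor, tilt under 0.4 rad); all at rest (linear speed of each of leaf9, leaf12, leaf15 below 0.02 m/s and ((x of leaf9_center in the frame of clamp between -0.02 and 0.004 m and y of leaf9_center in the frame of clamp between -0.03 and 0.03 m and z of leaf9_center in the frame of clamp between 0.05 and 0.062 m and angle between leaf9_center's own z axis and vertical below 0.12 rad and contact force between leaf9 and clamp between 2 and 8.2 N and x of leaf12_center in the frame of rack between -0.014 and 0.014 m and y of leaf12_center in the frame of rack between -0.09 and 0.09 m and z of leaf12_center in the frame of rack between 0.045 and 0.06 m and angle between each of leaf12_center, leaf15_center's own z axis and vertical below 0.4 rad and x of leaf15_center in the frame of rack between -0.014 and 0.014 m and y of leaf15_center in the frame of rack between -0.09 and 0.09 m and z of leaf15_center in the frame of rack between 0.045 and 0.06 m) or (x of leaf12_center in the frame of clamp between -0.02 and 0.004 m and y of leaf12_center in the frame of clamp between -0.03 and 0.03 m and z of leaf12_center in the frame of clamp between 0.05 and 0.062 m and angle between leaf12_center's own z axis and vertical below 0.12 rad and contact force between leaf12 and clamp between 2 and 8.2 N and x of leaf9_center in the frame of rack between -0.014 and 0.014 m and y of leaf9_center in the frame of rack between -0.09 and 0.09 m and z of leaf9_center in the frame of rack between 0.045 and 0.06 m and angle between each of leaf9_center, leaf15_center's own z axis and vertical below 0.4 rad and x of leaf15_center in the frame of rack between -0.014 and 0.014 m and y of leaf15_center in the frame of rack between -0.09 and 0.09 m and z of leaf15_center in the frame of rack between 0.045 and 0.06 m) or (x of leaf15_center in the frame of clamp between -0.02 and 0.004 m and y of leaf15_center in the frame of clamp between -0.03 and 0.03 m and z of leaf15_center in the frame of clamp between 0.05 and 0.062 m and angle between leaf15_center's own z axis and vertical below 0.12 rad and contact force between leaf15 and clamp between 2 and 8.2 N and x of leaf9_center in the frame of rack between -0.014 and 0.014 m and y of leaf9_center in the frame of rack between -0.09 and 0.09 m and z of leaf9_center in the frame of rack between 0.045 and 0.06 m and angle between each of leaf9_center, leaf12_center's own z axis and vertical below 0.4 rad and x of leaf12_center in the frame of rack between -0.014 and 0.014 m and y of leaf12_center in the frame of rack between -0.09 and 0.09 m and z of leaf12_center in the frame of rack between 0.045 and 0.06 m))); the robot touches nothing.
It fails at once if the clamp is forced: more than 40 N on its fixed jaw or its base (contact force between any of clamp, clamp_base and anything else above 40 N).
It fails at once if the jar is disturbed (moved over 20 mm) (distance of jar_center from where it was at the start of the episode above 0.02 m).
It fails at once if the beaker is disturbed (moved over 20 mm) (distance of beaker_center from where it was at the start of the episode above 0.02 m).
It fails at once if the tipbox is disturbed (moved over 20 mm) (distance of tipbox_center from where it was at the start of the episode above 0.02 m).
It also fails if it takes over 72 s, if anything falls off the work surface, if the arm or the gripper's body presses on something with over 40 N, if the wrist force passes 120 N, or if a joint passes its speed limit or range.

## Working session

There is one attempt and no reset: what is moved stays moved. The work goes in short steps, Python scripts to look and compute and a tool call to move; the robot and the scene stay as the last step left them, time stands still between calls to the robot, and variables do not carry over. Pictures are saved under pics/ and viewed, at most 10 in all, crops included, and the job is handed in when it is done.

Besides the shell and the picture viewer there is one more tool, called as a command line: name --argument value ..., lists and objects as JSON in quotes. apply_moves: Moves the arm, as the interface text tells. Its arguments: {"type":"object","properties":{"motion":{"type":"string"},"claw":{"type":"number"},"newtons":{"type":"number"}},"required":["motion"]}

```bash
mkdir -p pics
python3 - <<'E'
from cell import env,cams,order
import cv2
for n in("side","top"):
    im=cams.read_camera(n);cv2.imwrite(f"pics/{n}0.png",im[...,::-1]);i=cams.camera_info(n)
    R=cv2.Rodrigues(i["rvec"])[0];print(n,i["mtx"].round(1).tolist(),(-R.T@i["tvec"].ravel()).round(3),R.round(3).tolist())
s=env.state();print(s["tool_pos"],s["tool_rot"],s["wrist_force"],s["finger_gap"],s["time"])
E
```

```text
side [[569.2, 0.0, 329.2], [0.0, 569.2, 244.6], [0.0, 0.0, 1.0]] [ 0.245 -0.743  0.776] [[0.904, -0.428, 0.015], [-0.27, -0.596, -0.757], [0.333, 0.68, -0.654]]
top [[479.4, 0.0, 314.5], [0.0, 479.4, 240.0], [0.0, 0.0, 1.0]] [ 0.5   -0.007  0.872] [[-0.023, -0.999, -0.039], [-0.988, 0.029, -0.154], [0.155, 0.035, -0.987]]
[ 0.17431071 -0.62566557  0.21377257] [ 9.90780486e-01  1.35474892e-01 -1.78775854e-04 -7.41333942e-04] [-0.11713126  0.78210278  0.07688364] 0.0921180840734199 0.1
```

View pics/side0.png

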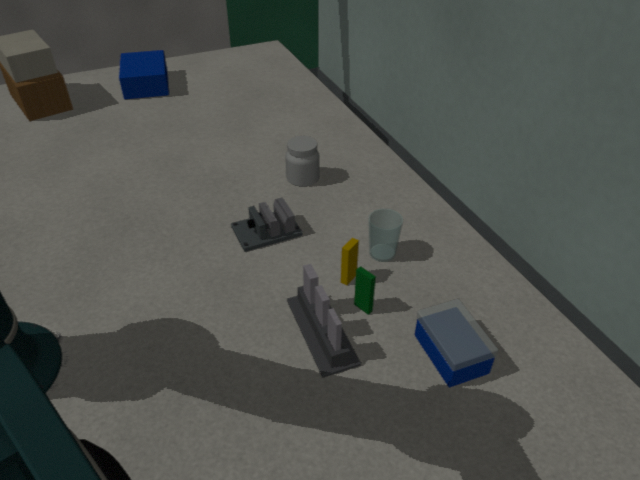

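View pics/top0.png

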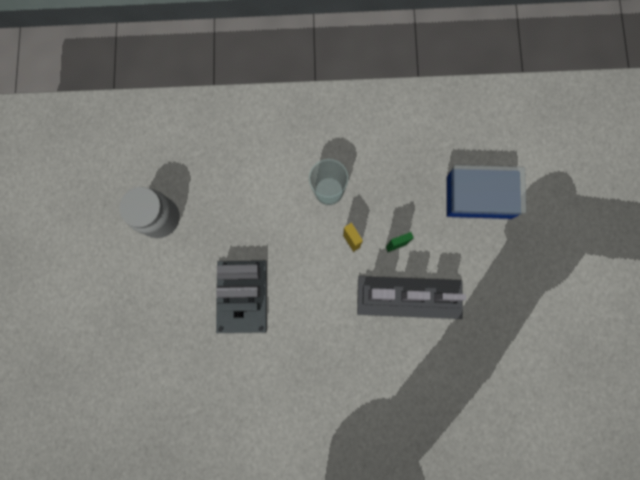

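The side view shows the clamp around (268,222), the rack around (322,325) and the green and yellow decoys at (365,290) and (350,262). In the top view the clamp is at (242,296), the rack at (411,298), and the leaf tops at x≈383, 419 and 452. Next I'll zoom in on both views.

```bash
cat > h.py <<'E'
from cell import env,cams,order
import cv2,numpy as np
def cast(n,uv,z):
    i=cams.camera_info(n);R=cv2.Rodrigues(np.array(i["rvec"]))[0];t=np.array(i["tvec"]).ravel()
    p=np.linalg.inv(np.array(i["mtx"]))@np.array([uv[0],uv[1],1.]);d=R.T@p;c=-R.T@t
    return c+d*(z-c[2])/d[2]
E
python3 - <<'E'
from h import *
t=cv2.imread("pics/top0.png");s=cv2.imread("pics/side0.png")
def up(a,k):return cv2.convertScaleAbs(cv2.resize(a,None,fx=k,fy=k,interpolation=cv2.INTER_CUBIC),alpha=1.6)
a=up(t[270:325,350:470],6);b=up(t[255:338,205:275],5);cv2.imwrite("pics/a.png",a)
c=np.zeros((600,800,3),np.uint8);c[:415,:350]=b;d=up(s[255:380,280:370],4.5);c[:d.shape[0],360:360+d.shape[1]]=d;cv2.imwrite("pics/b.png",c)
E
```

```text
(no output)
```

View pics/a.png

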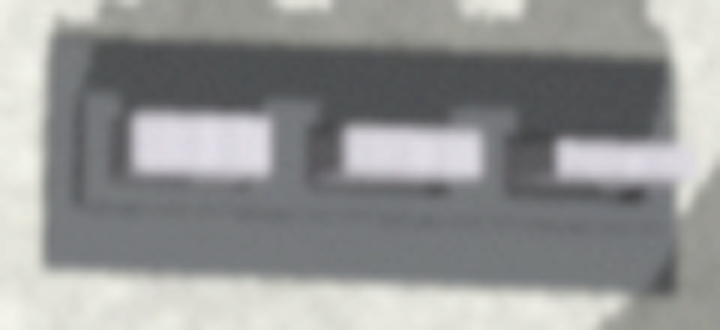

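View pics/b.png

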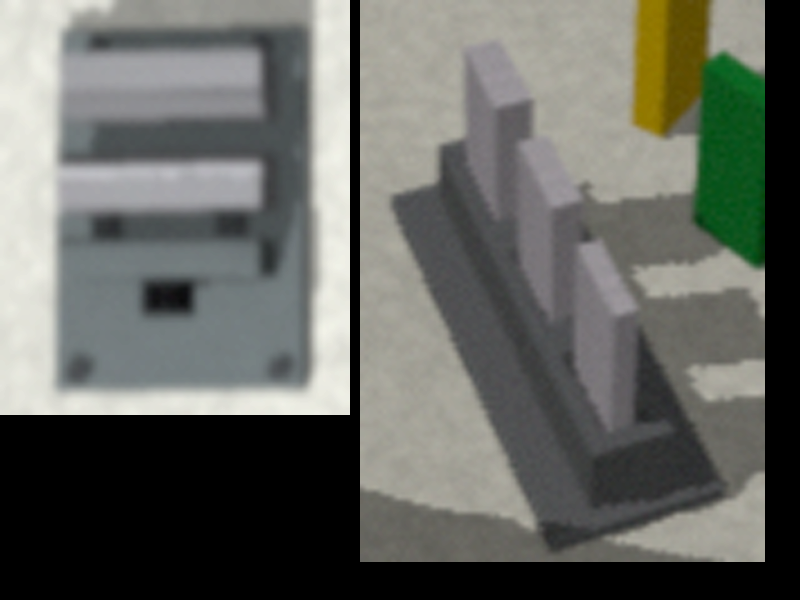

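Run:
```python
from h import *
A=lambda x,y:((x+.5)/6-.5+350,(y+.5)/6-.5+270)
B=lambda x,y:((x+.5)/5-.5+205,(y+.5)/5-.5+255)
S=lambda x,y:((x-360+.5)/4.5-.5+280,(y+.5)/4.5-.5+255)
for n,(x0,y0,x1,y1) in dict(l15=(131,111,272,179),l12=(342,124,484,182),l9=(555,137,694,181)).items():
    p=cast("top",A(x0,y0),.098);q=cast("top",A(x1,y1),.098);print(n,(p*500+q*500).round(1),((p-q)*1e3).round(1))
print("side tops",[(n,(1e3*cast("side",S(*c),.098)).round(1)) for n,c in dict(l15=(500,72),l12=(548,170),l9=(607,280)).items()])
for n,c,z in[("TL",(62,30),.012),("TR",(309,28),.012),("BL",(59,386),.012),("BR",(308,385),.012),("jawTL",(62,48),.052),("jawR top",(263,48),.052),("flare line R",(263,93),.052),("face R",(262,118),.04),("faceL",(62,118),.04),("spr R front",(262,160),.052),("sprR back",(262,210),.052)]:
    print(n,(cast("top",B(*c),z)*1e3).round(1))
for n,c in dict(TL=(52,35),BL=(46,266),BR=(672,290)).items(): print("rack foot",n,(cast("top",A(*c),.006)*1e3).round(1))
for n,c in dict(L=(85,205),R=(665,225)).items(): print("rack rim",n,(cast("top",A(*c),.038)*1e3).round(1))
```

```text
l15 [531.3 -86.9  98. ] [19.  36.6  0. ]
l12 [ 527.7 -142.7   98. ] [16.2 36.6  0. ]
l9 [ 524.8 -198.2   98. ] [12.5 35.6  0. ]
side tops [('l15', array([532.2, -86.3,  98. ])), ('l12', array([ 527. , -141.7,   98. ])), ('l9', array([ 523.3, -199.5,   98. ]))]
TL [602.3 202.4  12. ]
TR [600.5 112.   12. ]
BL [474.9 202.4  12. ]
BR [473.3 113.4  12. ]
jawTL [591.3 192.6  52. ]
jawR top [589.3 122.5  52. ]
flare line R [573.7 122.6  52. ]
face R [566.1 124.9  40. ]
faceL [568.  195.3  40. ]
spr R front [550.7 123.1  52. ]
sprR back [533.7 123.2  52. ]
rack foot TL [569.  -53.3   6. ]
rack foot BL [500.4 -48.9   6. ]
rack foot BR [ 489.1 -232.2    6. ]
rack rim L [517.4 -59.2  38. ]
rack rim R [ 507.8 -223.2   38. ]
```

apply_moves --motion "0 0 0 0 0 -0.12;0 0 0 0 0 -0.12;0 0 0 0 0 -0.12;0 0 0 0 0 -0.12;0 0 0 0 0 -0.12;0 0 0 0 0 -0.12;0 0 0 0 0 -0.12;0 0 0 0 0 -0.12;0 0 0 0 0 -0.12;0 0 0 0 0 -0.12;0 0 0 0 0 -0.1" --claw 100

```text
time: 1.02
tool_pos: [0.1743, -0.6259, 0.214]
tool_rot: [0.705, 0.709, 0.0, -0.0]
wrist_force: [-1.0, 0.4, -0.4]
finger_gap: 0.0558
gripper_force: 0.0
```

apply_moves --motion "30.5 25 0 0 0 0;30.5 25 0 0 0 0;30.5 25 0 0 0 0;30.5 25 0 0 0 0;30.5 25 0 0 0 0;30.5 25 0 0 0 0;30.5 25 0 0 0 0;30.5 25 0 0 0 0;30.5 25 0 0 0 0;30.5 25 0 0 0 0;30.5 25 0 0 0 0;30.5 25 0 0 0 0;30.5 25 0 0 0 0;30.5 25 0 0 0 0;0 0 0 0 0 0.063;0 0 0 0 0 0;0 0 0 0 0 0"

```text
time: 2.43
tool_pos: [0.5235, -0.1991, 0.2141]
tool_rot: [0.728, 0.685, -0.001, -0.0]
wrist_force: [-0.1, -0.6, 0.3]
finger_gap: 0.0558
gripper_force: 0.0
```

apply_moves --motion "0 1 35 0 0 0;0 0 35 0 0 0;0 0 35 0 0 0;0 0 25 0 0 0;0 0 15 0 0 0;0 0 7 0 0 0;0 0 0 0 0 0"

```text
time: 3.02
tool_pos: [0.5231, -0.2002, 0.0609]
tool_rot: [0.729, 0.684, -0.001, -0.001]
wrist_force: [-0.2, -0.5, -0.1]
finger_gap: 0.0555
gripper_force: 0.0
```

apply_moves --motion "0 0 0 0 0 0;0 0 0 0 0 0;0 0 0 0 0 0;0 0 0 0 0 0;0 0 0 0 0 0;0 0 0 0 0 0;0 0 0 0 0 0" --claw 255 --newtons 12

```text
time: 3.6
tool_pos: [0.5252, -0.1989, 0.0629]
tool_rot: [0.729, 0.685, 0.0, 0.0]
wrist_force: [-0.2, -0.1, -1.5]
finger_gap: 0.011
gripper_force: 0.0
```

apply_moves --motion "0 0 0 0 0 0;0 0 0 0 0 0;0 0 0 0 0 0;0 0 -5 0 0 0;0 0 -15 0 0 0;0 0 -20 0 0 0;0 0 -25 0 0 0;0 0 -15 0 0 0;0 0 -5 0 0 0;0 0 0 0 0 0;0 0 0 0 0 0"

```text
time: 4.52
tool_pos: [0.5245, -0.1989, 0.147]
tool_rot: [0.729, 0.685, -0.0, -0.0]
wrist_force: [0.4, -0.6, -1.8]
finger_gap: 0.0091
gripper_force: 12.0
```

Run:
```python
from h import *
s=cams.read_camera("side")[...,::-1];t=cams.read_camera("top")[...,::-1]
st=env.state();print(st["tool_pos"],st["tool_rot"],st["finger_gap"],st["gripper_force"])
c=np.zeros((400,800,3),np.uint8);c[:,:400]=cv2.convertScaleAbs(cv2.resize(s[200:400,270:470],(400,400)),alpha=1.5)
c[:,400:]=cv2.convertScaleAbs(cv2.resize(t[200:360,330:490],(400,400)),alpha=1.5);cv2.imwrite("pics/c.png",c)
```

```text
[ 0.52412387 -0.19872478  0.14624143] [ 7.28714048e-01  6.84817081e-01 -5.41096208e-04 -1.05321686e-03] 0.008788925649781273 11.99989601969719
```

View pics/c.png

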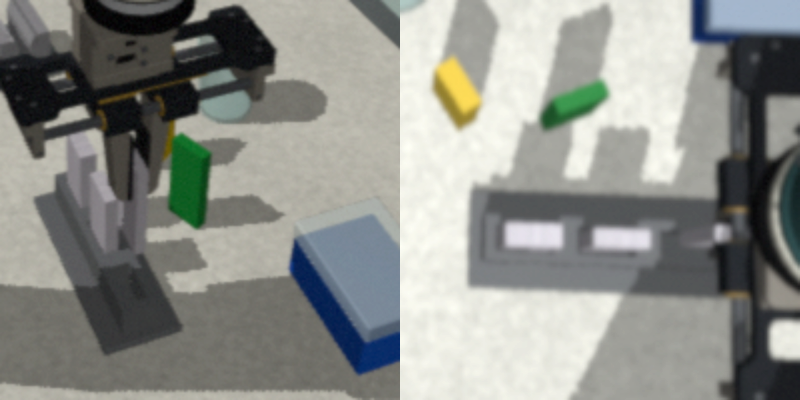

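The 9 mm leaf is held and hangs upright. The other two stand in their pockets. I'll carry it to the clamp.

apply_moves --motion "0 0 -20 0 0 0;0 0 -20 0 0 0;20 1 0 0 0 0;35 1.5 0 0 0 0;35 1.5 0 0 0 0;35 1.5 0 0 0 0;35 1.5 0 0 0 0;35 1.5 0 0 0 0;35 1.5 0 0 0 0;35 1.5 0 0 0 0;35 1.5 0 0 0 0;35 1.5 0 0 0 0;23 1.5 0 0 0 0;0 0 0 0 0 -0.037;0 0 0 0 0 0;0 0 0 0 0 0;0 0 0 0 0 0"

```text
time: 6.03
tool_pos: [0.563, 0.156, 0.1866]
tool_rot: [0.717, 0.697, -0.001, -0.0]
wrist_force: [-0.3, 1.2, -1.0]
finger_gap: 0.0088
gripper_force: 12.0
```

Run:
```python
from h import *
s=cams.read_camera("side")[...,::-1];t=cams.read_camera("top")[...,::-1]
st=env.state();print(st["time"],st["tool_pos"],st["tool_rot"],st["finger_gap"],st["gripper_force"],st["wrist_force"])
c=np.zeros((400,800,3),np.uint8);c[:,:400]=cv2.convertScaleAbs(cv2.resize(s[140:260,210:330],(400,400)),alpha=1.5)
c[:,400:]=cv2.convertScaleAbs(cv2.resize(t[230:350,180:300],(400,400)),alpha=1.5);cv2.imwrite("pics/d.png",c)
```

```text
6.1333 [0.56327164 0.1560411  0.18715511] [ 7.16767868e-01  6.97311700e-01 -4.64508444e-04  1.49352063e-05] 0.009108175061277684 11.999841928482056 [ 0.54354158  0.59173816 -1.0344437 ]
```

View pics/d.png

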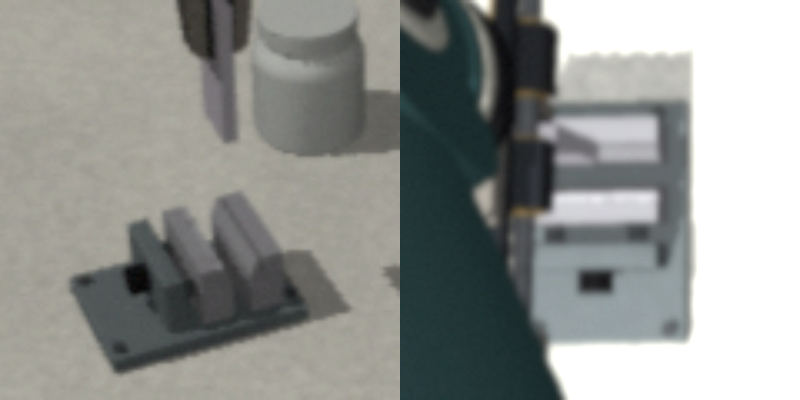

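apply_moves --motion "1.5 -1.3 20 0 0 0;0 0 20 0 0 0;0 0 20 0 0 0;0 0 15 0 0 0;0 0 6 0 0 0;0 0 0 0 0 0;0 0 0 0 0 0"

```text
time: 6.72
tool_pos: [0.5623, 0.1587, 0.107]
tool_rot: [0.716, 0.698, 0.0, 0.0]
wrist_force: [-0.0, 0.1, -1.3]
finger_gap: 0.0088
gripper_force: 12.0
```

apply_moves --motion "0 0 3 0 0 0;0 0 3 0 0 0;0 0 3 0 0 0;0 0 3 0 0 0;0 0 0 0 0 0"

```text
time: 7.13
tool_pos: [0.5611, 0.1589, 0.0941]
tool_rot: [0.716, 0.698, -0.001, -0.0]
wrist_force: [-2.2, -0.1, -0.8]
finger_gap: 0.009
gripper_force: 12.0
```

apply_moves --motion "0 0 3 0 0 0;0 0 3 0 0 0;0 0 3 0 0 0;0 0 3 0 0 0;0 0 0 0 0 0;0 0 0 0 0 0"

```text
time: 7.63
tool_pos: [0.5612, 0.1588, 0.0818]
tool_rot: [0.716, 0.698, -0.001, -0.0]
wrist_force: [-4.6, 0.3, -2.8]
finger_gap: 0.009
gripper_force: 12.0
```

apply_moves --motion "0 -1 0 0 0 0;0 -0.5 0 0 0 0;0 0 0 0 0 0;0 0 0 0 0 0"

```text
time: 7.97
tool_pos: [0.5609, 0.159, 0.0828]
tool_rot: [0.716, 0.698, 0.0, 0.0]
wrist_force: [-2.1, 0.1, -1.2]
finger_gap: 0.0091
gripper_force: 12.0
```

apply_moves --motion "0 0 2 0 0 0;0 0 2 0 0 0;0 0 2 0 0 0;0 0 0 0 0 0;0 0 0 0 0 0"

```text
time: 8.38
tool_pos: [0.5608, 0.1589, 0.0764]
tool_rot: [0.716, 0.698, 0.0, 0.0]
wrist_force: [-0.0, 0.4, -1.6]
finger_gap: 0.0088
gripper_force: 12.0
```

apply_moves --motion "0 0 -10 0 0 0;0 0 -25 0 0 0;0 0 -35 0 0 0;0 0 -35 0 0 0;0 0 -6 0 0 0.037;-20 -0.7 0 0 0 0;-35 -1.4 0 0 0 0;-35 -1.4 0 0 0 0;-35 -1.4 0 0 0 0;-35 -1.4 0 0 0 0;-35 -1.4 0 0 0 0;-35 -1.4 0 0 0 0;-35 -1.4 0 0 0 0;-35 -1.4 0 0 0 0;-35 -1.4 0 0 0 0;-24 -1.4 0 0 0 0;0 0 0 0 0 0;0 0 0 0 0 0;0 0 0 0 0 0"

```text
time: 9.97
tool_pos: [0.5241, -0.1975, 0.1883]
tool_rot: [0.728, 0.685, 0.001, 0.0]
wrist_force: [-0.1, 1.2, -0.5]
finger_gap: 0.009
gripper_force: 12.0
```

apply_moves --motion "-0.5 0 30 0 0 0;0 0 30 0 0 0;0 0 15 0 0 0;0 0 5 0 0 0;0 0 0 0 0 0;0 0 0 0 0 0"

```text
time: 10.47
tool_pos: [0.5246, -0.1978, 0.1085]
tool_rot: [0.728, 0.686, 0.001, 0.001]
wrist_force: [-0.3, 0.1, -1.0]
finger_gap: 0.0089
gripper_force: 12.0
```

Run:
```python
from h import *
L=[]
for k in range(4):
    s=cams.read_camera("side");L.append(np.r_[env.state()["tool_pos"],env.state()["wrist_force"]])
print(np.array(L).round(4))
```

```text
[[ 0.5248 -0.1983  0.109   0.3215 -1.4058  0.014 ]
 [ 0.5248 -0.1986  0.1091 -0.2749  0.2947 -0.8406]
 [ 0.5246 -0.1988  0.1091 -0.421  -0.785  -1.0115]
 [ 0.5244 -0.199   0.1089  1.075   0.7158 -1.1478]]
```

Position is within 0.5 mm of the original. I'll lower it.

apply_moves --motion "0 0 8 0 0 0;0 0 8 0 0 0;0 0 6 0 0 0;0 0 6 0 0 0;0 0 6 0 0 0;0 0 5 0 0 0;0 0 3 0 0 0;0 0 0 0 0 0;0 0 0 0 0 0"

```text
time: 11.42
tool_pos: [0.5235, -0.1988, 0.0654]
tool_rot: [0.729, 0.685, -0.0, -0.0]
wrist_force: [0.0, 0.1, -1.2]
finger_gap: 0.0088
gripper_force: 12.0
```

apply_moves --motion "0 0 1 0 0 0;0 0 0 0 0 0;0 0 0 0 0 0;0 0 0 0 0 0;0 0 0 0 0 0;0 0 0 0 0 0;0 0 -15 0 0 0;0 0 -20 0 0 0;0 0 -20 0 0 0;16 0 0 0 0 0;25 0 0 0 0 0;15 0 0 0 0 0;0 0 0 0 0 0;0 0 20 0 0 0;0 0 20 0 0 0;0 0 12 0 0 0;0 0 5 0 0 0;0 0 0 0 0 0" --claw 100

```text
time: 12.92
tool_pos: [0.5261, -0.1434, 0.0614]
tool_rot: [0.729, 0.685, -0.001, -0.001]
wrist_force: [-0.5, 0.5, -0.1]
finger_gap: 0.0559
gripper_force: 0.0
```

apply_moves --motion "0 0 0 0 0 0;0 0 0 0 0 0;0 0 0 0 0 0;0 0 0 0 0 0;0 0 0 0 0 0;0 0 0 0 0 0;0 0 0 0 0 0;0 0 0 0 0 0;0 0 0 0 0 0;0 0 0 0 0 0;0 0 -10 0 0 0" --claw 255

```text
time: 13.83
tool_pos: [0.5255, -0.1428, 0.0713]
tool_rot: [0.729, 0.685, -0.001, -0.002]
wrist_force: [0.0, 0.2, -1.5]
finger_gap: 0.0115
gripper_force: 12.0
```

Run:
```python
from h import *
L=[]
for k in range(4):
    s=cams.read_camera("side");L.append(np.r_[env.state()["tool_pos"],env.state()["wrist_force"],env.state()["finger_gap"]])
print(np.array(L).round(4))
c=cv2.convertScaleAbs(cv2.resize(s[...,::-1][200:400,270:470],(400,400)),alpha=1.5);cv2.imwrite("pics/e.png",c)
```

```text
[[ 0.5273 -0.1429  0.0739  0.181   0.4025  0.2304  0.0117]
 [ 0.5278 -0.143   0.0737 -0.1051  0.2831 -0.5857  0.012 ]
 [ 0.5275 -0.1431  0.0733 -0.0468  0.6741 -1.0069  0.0121]
 [ 0.5272 -0.1431  0.0729  1.1105 -0.9954 -1.7077  0.0117]]
```

View pics/e.png

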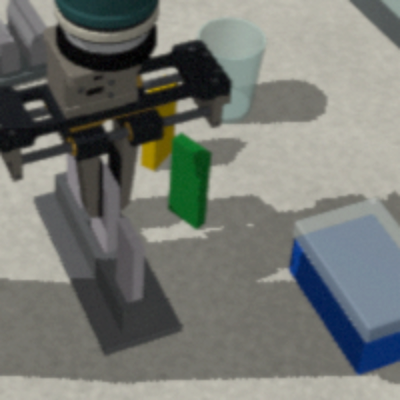

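The picture shows the 9 mm leaf standing back in its pocket and the 12 mm leaf gripped. I'll take that one to the clamp.

apply_moves --motion "0 0 -20 0 0 0;0 0 -30 0 0 0;0 0 -34 0 0 0;0 0 -30 0 0 0;20 1.1 0 0 0 0;35 1.6 0 0 0 0;35 1.6 0 0 0 0;35 1.6 0 0 0 0;35 1.6 0 0 0 0;35 1.6 0 0 0 0;35 1.6 0 0 0 0;35 1.6 0 0 0 0;25 1 0 0 0 0;12 0.8 0 0 0 0;0 0 0 0 0 -0.037;0 0 20 0 0 0;0 0 20 0 0 0;0 0 20 0 0 0;0 0 12 0 0 0;0 0 0 0 0 0"

```text
time: 15.7
tool_pos: [0.558, 0.1557, 0.1117]
tool_rot: [0.716, 0.698, -0.003, -0.001]
wrist_force: [-0.5, -0.2, -0.2]
finger_gap: 0.0122
gripper_force: 12.0
```

```bash
cat > r.py <<'E'
from h import *
L=[]
for k in range(5):
    s=cams.read_camera("side");e=env.state();L.append(np.r_[e["tool_pos"]*1e3,e["wrist_force"],e["finger_gap"]*1e3])
print(np.mean(L,0).round(2),np.std(L,0).round(2),e["time"],np.degrees(2*np.arctan2(e["tool_rot"][1],e["tool_rot"][0])).round(2))
E
python3 r.py
```

```text
[ 5.6013e+02  1.5726e+02  1.1498e+02 -2.5000e-01  3.0000e-02 -7.9000e-01
  1.1960e+01] [0.62 0.46 0.91 0.44 0.26 0.56 0.07] 15.95 88.55
```

apply_moves --motion "0 0 4 0 0 0;0 0 4 0 0 0;0 0 4 0 0 0;0 0 2 0 0 0;0 0 2 0 0 0;0 0 0 0 0 0;0 0 0 0 0 0"

```text
time: 16.53
tool_pos: [0.5597, 0.1576, 0.0984]
tool_rot: [0.716, 0.698, -0.0, -0.0]
wrist_force: [0.1, 0.2, -0.6]
finger_gap: 0.0118
gripper_force: 12.0
```

apply_moves --motion "0 0 2 0 0 0;0 0 2 0 0 0;0 0 2 0 0 0;0 0 0 0 0 0;0 0 0 0 0 0"

```text
time: 16.95
tool_pos: [0.5595, 0.1576, 0.0922]
tool_rot: [0.716, 0.698, -0.0, -0.0]
wrist_force: [-0.4, 1.4, -1.8]
finger_gap: 0.012
gripper_force: 12.0
```

apply_moves --motion "0 0 2 0 0 0;0 0 2 0 0 0;0 0 2 0 0 0;0 0 0 0 0 0;0 0 0 0 0 0"

```text
time: 17.37
tool_pos: [0.5595, 0.1575, 0.0862]
tool_rot: [0.716, 0.698, -0.0, -0.0]
wrist_force: [-1.0, 1.1, -1.8]
finger_gap: 0.012
gripper_force: 12.0
```

```bash
python3 r.py
```

```text
[559.53 157.54  86.18  -1.07   0.73  -2.87  11.84] [0.01 0.02 0.01 0.09 0.27 1.09 0.04] 17.6167 88.57
```

apply_moves --motion "0 0 1 0 0 0;0 0 1 0 0 0;0 0 1 0 0 0;0 0 1 0 0 0;0 0 1 0 0 0;0 0 1 0 0 0"

```text
time: 18.12
tool_pos: [0.5596, 0.1575, 0.0805]
tool_rot: [0.716, 0.698, -0.0, -0.0]
wrist_force: [-3.8, -0.4, 2.8]
finger_gap: 0.012
gripper_force: 12.0
```

apply_moves --motion "0 0 1 0 0 0;0 0 1 0 0 0;0 0 1 0 0 0"

```text
time: 18.37
tool_pos: [0.5596, 0.1576, 0.0774]
tool_rot: [0.716, 0.698, -0.0, -0.0]
wrist_force: [-3.5, -0.3, 3.0]
finger_gap: 0.0119
gripper_force: 12.0
```

apply_moves --motion "0 0 1 0 0 0;0 0 1 0 0 0;0 0 1 0 0 0;0 0 0 0 0 0;0 0 0 0 0 0"

```text
time: 18.78
tool_pos: [0.5596, 0.1575, 0.0743]
tool_rot: [0.716, 0.698, -0.0, -0.0]
wrist_force: [-3.6, 0.1, 1.0]
finger_gap: 0.0119
gripper_force: 12.0
```

```bash
python3 r.py
```

```text
[ 5.5960e+02  1.5752e+02  7.4260e+01 -2.7300e+00  3.7000e-01 -3.8000e-01
  1.1970e+01] [0.02 0.02 0.01 0.26 0.47 0.49 0.13] 19.0333 88.56
```

The upward friction of about 4 N is ambiguous, so I'll do the release test: let go and see whether the leaf drops.

apply_moves --motion "0 0 0 0 0 0;0 0 0 0 0 0;0 0 0 0 0 0;0 0 0 0 0 0;0 0 0 0 0 0;0 0 0 0 0 0;0 0 -15 0 0 0;0 0 -25 0 0 0;0 0 -30 0 0 0;0 0 -30 0 0 0;0 0 0 0 0 0" --claw 100

```text
time: 19.95
tool_pos: [0.5631, 0.1592, 0.1805]
tool_rot: [0.716, 0.698, 0.004, 0.002]
wrist_force: [0.7, 0.4, -0.6]
finger_gap: 0.0559
gripper_force: 0.0
```

```bash
python3 r.py
python3 - <<'E'
from h import *
s=cams.read_camera("side")[...,::-1];cv2.imwrite("pics/s12.png",s)
c=cv2.convertScaleAbs(cv2.resize(s[180:250,230:310],(800,700),interpolation=cv2.INTER_CUBIC)[:600],alpha=1.5);cv2.imwrite("pics/f.png",c)
i=cams.camera_info("side")
for z in(.102,.110):
    for x in (.5535,.5655):
        for y in (.1395,.1755):
            p=cv2.projectPoints(np.array([[x,y,z]]),np.array(i["rvec"]),np.array(i["tvec"]),np.array(i["mtx"]),None)[0].ravel();print(x,y,z,((p-[230,180]+.5)*10-.5).round())
E
```

```text
[ 5.6009e+02  1.5748e+02  1.7503e+02 -0.0000e+00 -5.0000e-02 -5.3000e-01
  5.5920e+01] [1.07 0.52 1.68 0.45 0.52 0.71 0.18] 20.2 88.56
0.5535 0.1395 0.102 [452. 161.]
0.5535 0.1755 0.102 [388.  67.]
0.5655 0.1395 0.102 [508. 147.]
0.5655 0.1755 0.102 [443.  53.]
0.5535 0.1395 0.11 [450. 129.]
0.5535 0.1755 0.11 [386.  35.]
0.5655 0.1395 0.11 [506. 114.]
0.5655 0.1755 0.11 [441.  21.]
```

View pics/f.png

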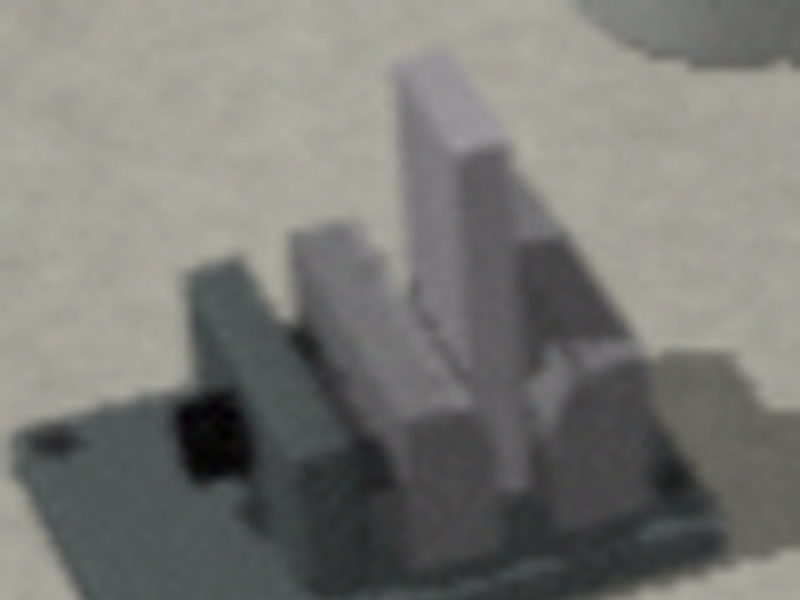

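The top corners, observed at (457,152), (510,145), (395,65) and (450,50), match a top height of 102 mm rather than 110 mm. So the leaf dropped to the floor when released, and the 12 mm leaf is loose. I'll put it back in the rack.

apply_moves --motion "0 0.5 25 0 0 0;0 0 30 0 0 0;0 0 25 0 0 0;0 0 18 0 0 0;0 0 9 0 0 0;0 0 0 0 0 0;0 0 0 0 0 0"

```text
time: 20.83
tool_pos: [0.5601, 0.1578, 0.0672]
tool_rot: [0.716, 0.698, -0.0, -0.0]
wrist_force: [0.8, 0.0, -0.1]
finger_gap: 0.0559
gripper_force: 0.0
```

apply_moves --motion "0 0 0 0 0 0;0 0 0 0 0 0;0 0 0 0 0 0;0 0 0 0 0 0;0 0 0 0 0 0;0 0 0 0 0 0;0 0 0 0 0 0;0 0 0 0 0 0;0 0 0 0 0 0;0 0 0 0 0 0;0 0 0 0 0 0" --claw 255

```text
time: 21.75
tool_pos: [0.5598, 0.1575, 0.0677]
tool_rot: [0.716, 0.698, -0.001, -0.0]
wrist_force: [-3.5, -1.4, 4.9]
finger_gap: 0.0122
gripper_force: 12.0
```

```bash
python3 r.py
```

```text
[559.73 157.52  67.71  -3.86  -0.94   5.17  11.87] [0.01 0.01 0.01 0.09 0.69 0.31 0.2 ] 22.0 88.58
```

apply_moves --motion "0 -0.7 -3 0 0 0;0 0 -8 0 0 0;0 0 -20 0 0 0;0 0 -25 0 0 0;0 0 -30 0 0 0;0 0 -33 0 0 0.037;-20 -1 0 0 0 0;-35 -1.5 0 0 0 0;-35 -1.5 0 0 0 0;-35 -1.5 0 0 0 0;-35 -1.5 0 0 0 0;-35 -1.5 0 0 0 0;-35 -1.5 0 0 0 0;-35 -1.5 0 0 0 0;-25 -1.3 0 0 0 0;-12 -0.5 0 0 0 0;0 0 20 0 0 0;0 0 25 0 0 0;0 0 20 0 0 0;0 0 10 0 0 0"

```text
time: 23.67
tool_pos: [0.5266, -0.1418, 0.1097]
tool_rot: [0.728, 0.685, -0.0, -0.001]
wrist_force: [0.8, 0.6, -0.3]
finger_gap: 0.0121
gripper_force: 12.0
```

```bash
sleep 0; python3 r.py; python3 r.py
```

```text
[ 5.2753e+02 -1.4212e+02  1.1114e+02 -3.0000e-02 -1.0000e-02 -9.2000e-01
  1.1790e+01] [1.02 0.35 1.49 0.41 0.45 0.52 0.15] 23.9167 86.48
[ 5.2844e+02 -1.4304e+02  1.1273e+02  3.6000e-01  7.0000e-02 -1.0600e+00
  1.1930e+01] [0.24 0.12 0.21 0.25 0.41 0.52 0.18] 24.1667 86.44
```

apply_moves --motion "0 -1 8 0 0 0;0 0 8 0 0 0;0 0 8 0 0 0;0 0 8 0 0 0;0 0 6 0 0 0;0 0 5 0 0 0;0 0 4 0 0 0;0 0 0 0 0 0;0 0 0 0 0 0"

```text
time: 24.92
tool_pos: [0.5266, -0.1429, 0.0644]
tool_rot: [0.729, 0.685, 0.0, -0.0]
wrist_force: [-0.1, -0.9, -0.4]
finger_gap: 0.012
gripper_force: 12.0
```

apply_moves --motion "0 0 0 0 0 0;0 0 0 0 0 0;0 0 0 0 0 0;0 0 0 0 0 0;0 0 0 0 0 0;0 0 0 0 0 0;0 0 -15 0 0 0;0 0 -20 0 0 0;0 0 -20 0 0 0;16 0 0 0 0 0;25 0 0 0 0 0;15 0 0 0 0 0;0 0 0 0 0 0;0 0 20 0 0 0;0 0 20 0 0 0;0 0 11 0 0 0;0 0 5 0 0 0;0 0 0 0 0 0" --claw 100

```text
time: 26.42
tool_pos: [0.5292, -0.0876, 0.0625]
tool_rot: [0.729, 0.685, -0.001, -0.001]
wrist_force: [-0.6, 0.8, -0.2]
finger_gap: 0.0558
gripper_force: 0.0
```

apply_moves --motion "0 0 0 0 0 0;0 0 0 0 0 0;0 0 0 0 0 0;0 0 0 0 0 0;0 0 0 0 0 0;0 0 0 0 0 0;0 0 0 0 0 0;0 0 0 0 0 0;0 0 0 0 0 0;0 0 0 0 0 0" --claw 255 --newtons 20

```text
time: 27.25
tool_pos: [0.5302, -0.0871, 0.0638]
tool_rot: [0.729, 0.685, 0.0, 0.0]
wrist_force: [-0.9, -0.9, 3.6]
finger_gap: 0.0146
gripper_force: 20.0
```

```bash
python3 r.py
python3 - <<'E'
from h import *
s=cams.read_camera("side")[...,::-1]
cv2.imwrite("pics/g.png",cv2.convertScaleAbs(cv2.resize(s[200:400,270:470],(500,500)),alpha=1.5))
E
```

```text
[ 5.3021e+02 -8.7160e+01  6.3820e+01 -8.2000e-01  5.0000e-02  4.5800e+00
  1.5020e+01] [0.01 0.02 0.01 0.52 0.5  0.72 0.08] 27.5 86.44
```

View pics/g.png

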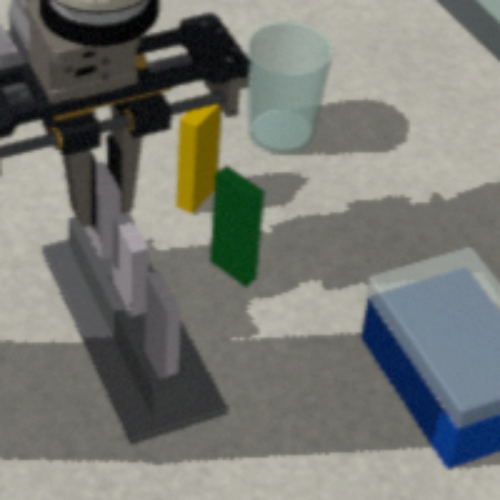

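The picture shows the 9 and 12 mm leaves standing in the rack and the 15 mm leaf gripped. I'll take it to the clamp.

apply_moves --motion "0 0 -5 0 0 0;0 0 -18 0 0 0;0 0 -33 0 0 0;0 0 -34 0 0 0;0 0 -33 0 0 0;20 1.3 0 0 0 0;35 1.7 0 0 0 0;35 1.7 0 0 0 0;35 1.7 0 0 0 0;35 1.7 0 0 0 0;35 1.7 0 0 0 0;33 1.7 0 0 0 0;18 0.8 0 0 0 0;0 0 0 0 0 -0.037;0 0 20 0 0 0;0 0 20 0 0 0;0 0 20 0 0 0;0 0 12 0 0 0;0 0 0 0 0 0;0 0 0 0 0 0"

```text
time: 29.22
tool_pos: [0.5572, 0.1577, 0.1142]
tool_rot: [0.716, 0.698, -0.001, -0.0]
wrist_force: [-0.4, -0.2, -0.7]
finger_gap: 0.0152
gripper_force: 20.0
```

```bash
python3 r.py;python3 r.py
```

```text
[ 5.5825e+02  1.5797e+02  1.1559e+02  8.0000e-02  2.0000e-02 -1.1700e+00
  1.4920e+01] [0.18 0.07 0.26 0.6  0.16 0.56 0.14] 29.4667 88.56
[ 5.5795e+02  1.5771e+02  1.1521e+02  2.5000e-01 -4.2000e-01 -1.0000e+00
  1.4750e+01] [0.16 0.06 0.24 0.43 0.5  0.61 0.07] 29.7167 88.56
```

apply_moves --motion "0 -0.4 4 0 0 0;0 0 4 0 0 0;0 0 3 0 0 0;0 0 2 0 0 0;0 0 0 0 0 0"

```text
time: 30.13
tool_pos: [0.5583, 0.1577, 0.1015]
tool_rot: [0.716, 0.698, 0.001, 0.001]
wrist_force: [3.8, -0.2, -0.6]
finger_gap: 0.0147
gripper_force: 20.0
```

apply_moves --motion "0 0 1 0 0 0;0 0 1 0 0 0;0 0 1 0 0 0;0 0 0 0 0 0"

```text
time: 30.47
tool_pos: [0.5582, 0.1579, 0.099]
tool_rot: [0.716, 0.698, 0.001, 0.001]
wrist_force: [5.3, 0.3, 0.9]
finger_gap: 0.0147
gripper_force: 20.0
```

apply_moves --motion "0 0 1 0 0 0;0 0 1 0 0 0;0 0 1 0 0 0;0 0 0 0 0 0"

```text
time: 30.8
tool_pos: [0.5579, 0.1579, 0.096]
tool_rot: [0.716, 0.698, 0.001, 0.0]
wrist_force: [4.7, 0.3, 3.8]
finger_gap: 0.0148
gripper_force: 20.0
```

Only the sprung jaw is pushing (+x), with small forces. I'll continue.

apply_moves --motion "0 0 1 0 0 0;0 0 1 0 0 0;0 0 1 0 0 0;0 0 0 0 0 0"

```text
time: 31.13
tool_pos: [0.5576, 0.1578, 0.0923]
tool_rot: [0.716, 0.698, 0.0, 0.0]
wrist_force: [5.9, 1.3, 0.7]
finger_gap: 0.0149
gripper_force: 20.0
```

apply_moves --motion "0 0 1 0 0 0;0 0 1 0 0 0;0 0 1 0 0 0;0 0 1 0 0 0;0 0 0 0 0 0"

```text
time: 31.55
tool_pos: [0.5576, 0.1576, 0.0882]
tool_rot: [0.716, 0.698, 0.0, 0.0]
wrist_force: [5.7, 0.5, -0.6]
finger_gap: 0.0151
gripper_force: 20.0
```

apply_moves --motion "0 0 1 0 0 0;0 0 1 0 0 0;0 0 1 0 0 0;0 0 1 0 0 0;0 0 0 0 0 0"

```text
time: 31.97
tool_pos: [0.5576, 0.1576, 0.0843]
tool_rot: [0.716, 0.698, 0.0, 0.0]
wrist_force: [5.5, -0.1, -0.9]
finger_gap: 0.0147
gripper_force: 20.0
```

apply_moves --motion "0 0 1 0 0 0;0 0 1 0 0 0;0 0 1 0 0 0;0 0 1 0 0 0;0 0 1 0 0 0;0 0 1 0 0 0;0 0 0 0 0 0"

```text
time: 32.55
tool_pos: [0.5576, 0.1577, 0.0783]
tool_rot: [0.716, 0.698, 0.0, 0.0]
wrist_force: [6.5, -0.6, 0.3]
finger_gap: 0.0149
gripper_force: 20.0
```

apply_moves --motion "0 0 1 0 0 0;0 0 1 0 0 0;0 0 1 0 0 0;0 0 1 0 0 0;0 0 1 0 0 0;0 0 0 0 0 0"

```text
time: 33.05
tool_pos: [0.5577, 0.1577, 0.0733]
tool_rot: [0.716, 0.698, 0.0, 0.0]
wrist_force: [6.3, -0.4, 0.2]
finger_gap: 0.0147
gripper_force: 20.0
```

apply_moves --motion "0 0 1 0 0 0;0 0 1 0 0 0;0 0 1 0 0 0;0 0 1 0 0 0;0 0 0 0 0 0;0 0 0 0 0 0"

```text
time: 33.55
tool_pos: [0.5577, 0.1577, 0.0693]
tool_rot: [0.716, 0.698, 0.0, 0.0]
wrist_force: [6.1, 0.3, 1.2]
finger_gap: 0.015
gripper_force: 20.0
```

apply_moves --motion "0 0 0.7 0 0 0;0 0 0.7 0 0 0;0 0 0 0 0 0;0 0 0 0 0 0"

```text
time: 33.88
tool_pos: [0.5577, 0.1577, 0.068]
tool_rot: [0.716, 0.698, 0.0, 0.0]
wrist_force: [6.0, 0.3, 1.2]
finger_gap: 0.0148
gripper_force: 20.0
```

apply_moves --motion "0 0 0.5 0 0 0;0 0 0.5 0 0 0;0 0 0 0 0 0;0 0 0 0 0 0"

```text
time: 34.22
tool_pos: [0.5577, 0.1577, 0.0678]
tool_rot: [0.716, 0.698, 0.0, 0.0]
wrist_force: [4.2, -0.7, 8.2]
finger_gap: 0.0151
gripper_force: 20.0
```

The foot is on the floor (Fz jumped to 8 N). I'll release, back off and look.

apply_moves --motion "0 0 -0.5 0 0 0;0 0 0 0 0 0;0 0 0 0 0 0;0 0 0 0 0 0;0 0 0 0 0 0;0 0 0 0 0 0;0 0 0 0 0 0;0 0 -10 0 0 0;0 0 -25 0 0 0;0 0 -30 0 0 0;0 0 -30 0 0 0;0 0 -30 0 0 0;0 0 0 0 0 0;0 0 0 0 0 0" --claw 100

```text
time: 35.38
tool_pos: [0.5583, 0.1581, 0.1952]
tool_rot: [0.716, 0.698, 0.002, 0.001]
wrist_force: [0.5, -0.1, 0.3]
finger_gap: 0.0557
gripper_force: 0.0
```

```bash
python3 r.py
python3 - <<'E'
from h import *
s=cams.read_camera("side")[...,::-1]
r=lambda a:cv2.convertScaleAbs(cv2.resize(a,None,fx=6,fy=6,interpolation=cv2.INTER_CUBIC),alpha=1.5)
c=np.zeros((600,800,3),np.uint8);a=r(s[180:260,230:300]);c[:480,:420]=a
b=cv2.convertScaleAbs(cv2.resize(s[255:380,285:365],None,fx=4.5,fy=4.5,interpolation=cv2.INTER_CUBIC),alpha=1.5);c[:b.shape[0],430:430+b.shape[1]]=b
cv2.imwrite("pics/i.png",c)
i=cams.camera_info("side")
for x in (.5505,.5655):
  for y in (.1397,.1757):
    p=cv2.projectPoints(np.array([[x,y,.102]]),np.array(i["rvec"]),np.array(i["tvec"]),np.array(i["mtx"]),None)[0].ravel();print(x,y,((p-[230,180]+.5)*6-.5).round())
E
```

```text
[ 5.5663e+02  1.5732e+02  1.9211e+02  7.0000e-02 -1.5000e-01 -2.4000e-01
  5.5770e+01] [0.34 0.12 0.78 0.34 0.67 0.35 0.08] 35.6333 88.56
0.5505 0.1397 [262.  98.]
0.5505 0.1757 [224.  42.]
0.5655 0.1397 [304.  88.]
0.5655 0.1757 [265.  31.]
```

View pics/i.png

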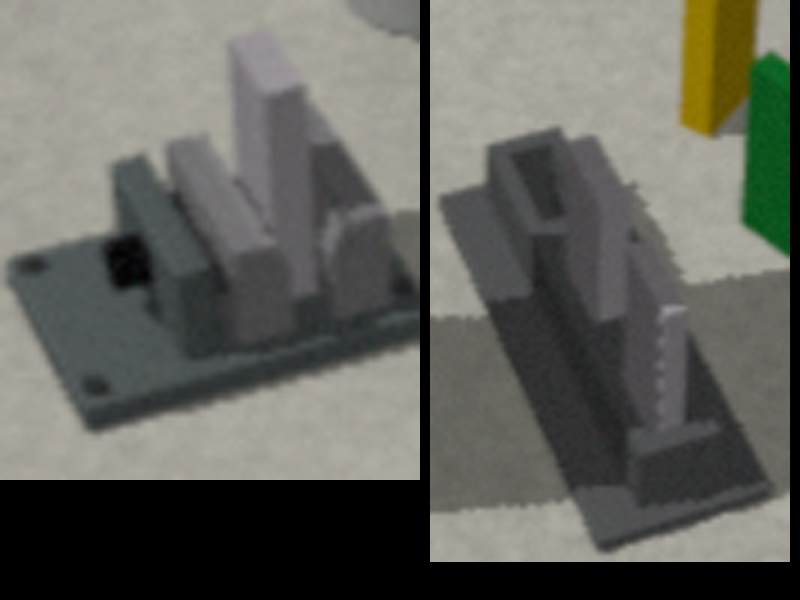

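The picture shows the 15 mm leaf upright and home, with its top corners matching a 102 mm top height. The other two stand in the rack and the arm is clear, so I'm handing it in.

```bash
python3 -c "
from cell import order
print(order.close_job())"
```

```text
the job is handed in; nothing more can be done
None
```

The 9 mm and 12 mm leaves were both loose and are back in the rack; the 15 mm leaf was the first to bind and stands home in the clamp, so the opening is between 12 and 15 mm (about 13 mm from the images), and the job is handed in with no verdict returned.

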